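# Feed an embossing forme under the press guard with the push stick

## Robot

A 7-joint arm with a two-finger parallel gripper is mounted at the origin on the work surface. World frame = base frame: x ahead of the robot, y to its left, z up, the work surface at z = 0. Lengths are in m, angles in rad, forces in N, time in s.
With the tool pointing down it reaches from about 0.35 to 0.9 m from the base axis. Payload 8.1 kg.
Tool frame: the origin (TCP) lies midway between the tips of the shut fingers; the grasp point (between the pads) lies 19 mm behind it; z points along the fingers, y is the line along which they close (so a half turn about z gives the same grasp; the last joint's range is limited). The gripper opens to 92 mm and grips with 3 to 60 N. Pads are 19 mm wide; open, the fingers measure 130 mm over their backs; the gripper's body (75 mm by 190 mm) begins 47 mm behind the grasp point.
Start: joints at [0.997, 0.434, 0.025, 1.573, -0.012, 1.134, -0.075], TCP at [0.283, -0.557, 0.227] pointing down, gripper open.
Joint ranges: [-2.62, 2.62], [-0.44, 2.09], [-1.27, 1.32], [0.08, 2.57], [-1.32, 4.46], [0.12, 2], [-2.74, 2.74]. Speed limits (rad/s): [2.22, 2.22, 3.01, 3.01, 3.14, 3.14, 3.14].

## Interface

Orientations are given as a rotation vector (axis times angle).
In Python, from cell import arm gives the robot as it stands.
- The arm moves only by the tool send_rows, never from a script. Its argument "increments" is a list of rows, each a list of 3 entries, a list of its own where there are three numbers: the finger opening in cm, from 0 to 9.18, then the shift along the tool's x, y, z in cm, then the turn, a rotation vector about the tool's x, y, z in rad. A call has 1 to 5 rows; each row shifts and turns the commanded pose from where the row before left it, along the tool's axes as they then stand; what a row does not reach is not made up. A row lasts 1/10 s, in which the tool goes at most 50 mm and 8.59 degrees, less where a joint would pass 70% of its speed; a pose out of reach is approached as far as the arm can. A call is refused whole if a number of a shift passes 5 or a number of a turn 0.15, either way. A call with a gripper value outside its range is refused whole. The fingers move at their own pace and stop on an object; "force" is the grip in N (left out, the last holds). Time passes only in rows, so rows that do not move let the fingers close. It gives the time, the measured TCP pose, the force, the opening and the grip force at its end, in the units of the state.
- arm.observe(): the state, without advancing time (a new reading comes with each control period).
- arm.get_image(name): name is "side" or "top" or "wrist"; returns the picture (384x512x3 uint8, red, green, blue); there is no depth.
- arm.camera_params(name): a dict with "camera_matrix" (3x3 intrinsics, pixels), "k1" (the pictures are not rectified: a ray, as slopes to the right and down, at radius r is drawn at 1 + k1 r^2 times it, then the intrinsics apply), "R" (3x3) and "t" (3): a world point X has camera coordinates R X + t. Camera axes: x right, y down, z forward; pixel columns grow to the right and rows downward; lengths in m; the calibration is good to about 2 mm. A picture is of the moment at which its call begins: read the wrist's pose just before it. camera_params takes no time and is no camera call; for the wrist camera it gives the pose at the moment of the call.
- arm.sign_off(): hands the job in; it is judged then, once.
The state is a dict: "clock": time; "joints": joint angles; "dq": joint speeds; "joint_efforts": joint torques, N m; "position": TCP position; "ee_rot": TCP orientation; "force": force on the tool from outside, world axes, zero at the start; "ft_torque": the same for the moment, N m; "width": opening from 0.0 (shut) to 1.0 (fully open); "gripper_force": force on a finger pad.
Only numpy, scipy, OpenCV 4.12 (cv2) and the standard library are available. Lean on these libraries where they do the work, as an engineer would, in place of code of your own. Each camera call takes 0.05 s, during which the arm holds its last target. There are 200 camera calls.

## Task

Take the orange push stick and use it to slide the leaf forme flush against the fence of the infeed table, then feed it from behind under the press guard until it is fully home on the back stop with the switch pin pushed in; lean on it lightly for a moment so that it seats, but do not ram the stop. Lay the stick back in its rest and leave the forme home and flush to the fence. Keep your hand off the forme and the guard throughout, and do not shift the spare formes, mug, jar or driver.

Things in the scene. Friction and masses are not known exactly. Their poses are not given: they have to be found in the camera images.
- press: Fixed blue embossing press with infeed table. x = feed direction, y left of the feed, z up. Origin at bench height in the front plane of the guard (x=0) and in the fence's working face (y=0). Level sliding surface 30 mm above the bench: infeed table x -262 to 0, y -150 to +30 mm, running on level into the press bed. Press body x 0 to 222, y -150 to +90 mm, 342 mm high, platen 47 mm over the bed.
- fence (a point): Point on the working face of the steel fence, at table level (30 mm above the bench), 100 mm before the guard (press x=-100, y=0), axes as press. The fence is a rigid bar on the +y side of this face, 12 mm high above the table, 16 mm thick, from press x -250 to +190 mm. The forme runs along it on the -y side.
- side_roller (a point): Axis of the sprung white side roller inside the guard, at bed level (press x=55, y=-73 mm), axes as press. Roller 24 mm diameter, spins freely; the passing forme pushes it back 3 mm towards -y. The forme's front corner needs some 4 to 9 N of push to get by it; then it presses the forme on the fence with about 7 N, so the forme drags steadily with some 2 to 6 N in all.
- guard: Clear guard of the press, same origin and axes as press. Front panel at x 0 to 4 mm (yellow lower edge sticks out 4 mm), y -148 to +78 mm, up to 205 mm above the bench; it leaves a feed slot 32 mm high above the bed between y -136 and +66 mm.
- back_gauge: Back gauge inside the press: fixed mount (origin: front of its block at bed level, press x=196, y=-34 mm, axes as press) carrying on two rods a rigid brass stop bar, 70 mm wide, 15 mm high. The bar is clamped somewhere with its face 130 to 160 mm behind the guard front, not measured: find it by feel. It must not take over 16 N; 3 N or more seats the forme.
- seat_switch (a joint): Green switch pin in the middle of the stop bar, sprung (under 1 N). 0 = out, standing 5 mm proud of the bar's face; 0.005 m = pushed in flush, forme home on the bar. The press works only with the pin in.
- forme: Leaf forme: plywood block 90 mm long (x), 64 mm wide (y), 17 mm thick, with a metal plate and copper leaf on top, 23 mm high in all, about 0.22 kg. Origin: centre of its underside. It starts on the infeed table, x roughly along the feed, off the fence and a few degrees askew.
- stick: Orange push stick, 0.24 kg, one piece. Origin: blade underside below the handle's middle; x to the tip, z up. Blade 36 mm wide, 14 thick, x -90 to +190 mm; forked tip (flat prongs 8 to 18 mm either side of the middle, notch 9 deep). Handle 80 mm long (x -40 to +40), 22 thick (y), flat sides from 14 to 72 mm above the underside, top at 83. Pinch it across its 22 mm about 53 mm up.
- rest: Fixed plywood rest for the stick. Origin on the bench, x along the channel. Floor 8 mm above the bench, x -80 to +160 mm; two lips leave a channel 43 mm wide, their tops 22 mm above the bench; ends open. The stick starts in it, its origin within 10 mm of the rest's along x, both x axes alike, and goes back likewise.
- spare_star: Bystander: spare forme, 90 x 64 x 23 mm, with brass discs, on the bench. Origin: centre of its underside.
- spare_wave: Bystander: spare forme, 90 x 64 x 23 mm, with dark bars, on the bench. Origin: centre of its underside.
- brush_mug: Bystander: white mug, 80 mm diameter, 95 mm high. Origin: centre of its underside.
- jar: Bystander: glass jar with white cap, 84 mm diameter, 110 mm high. Origin: centre of its underside.
- hex_driver: Bystander: red-handled driver lying on the bench.
Not all that is in view belongs to the job. What is shaped like the forme but green or purple is not meant. Of the things that look like the rest, the larger one is meant.

How it is judged:
On the way, in this order (a step that is already met when the one before it is completed fails the run):
1. the forme lies flush on the fence (within 2.5 mm, 0.04 rad), still on the infeed table in front of the guard (y of forme in the frame of press above -0.0345 m and angle between the x axis of forme and the x axis of press, either way round below 0.04 rad and x of forme in the frame of press below -0.04 m), for 0.2 s.
2. the stick presses the forme home on the back stop (switch pin in, more than 3 N on the stop for 0.3 s) (value of joint seat_switch above 0.0035 m and contact force between forme and back_gauge above 3 N and contact force between stick and forme above 3 N), for 0.3 s.
At the end, for the whole second after the job is handed in: The forme lies flat, still, within 1.5 mm of the back stop (pin in over 3.5 of its 5 mm), within 2.5 mm of the fence, parallel to the feed within 0.03 rad; the stick lies still and flat on the rest's floor between the lips, within 30 mm of its place along the channel (value of joint seat_switch above 0.0035 m and x of forme in the frame of back_gauge above -0.115 m and y of forme in the frame of press above -0.0345 m and angle between the x axis of forme and the x axis of press, either way round below 0.03 rad and angle between forme's own z axis and vertical below 0.05 rad and linear speed of each of forme, stick below 0.01 m/s and x of stick in the frame of rest between -0.03 and 0.03 m and y of stick in the frame of rest between -0.006 and 0.006 m and z of stick in the frame of rest below 0.012 m and angle between stick's own z axis and vertical below 0.06 rad); the robot touches nothing.
It fails at once if the back stop was loaded with more than 16 N (rammed) (contact force between forme and back_gauge above 16 N).
It fails at once if the hand touched the forme (contact force between any of the fingers, the arm and forme above 0.5 N).
It fails at once if the hand touched the guard (contact force between any of the fingers, the arm and guard above 1 N).
It fails at once if a spare forme, the mug, the jar or the driver was moved more than 15 mm (distance of any of spare_star, spare_wave, brush_mug, jar, hex_driver from where it was at the start of the episode above 0.015 m).
It also fails if it takes over 72 s, if anything falls off the work surface, if the arm or the gripper's body presses on something with over 40 N, if the wrist force passes 120 N, or if a joint passes its speed limit or range.

## Working session

There is one attempt and no reset: what is moved stays moved. The work goes in short steps, Python scripts to look and compute and a tool call to move; the robot and the scene stay as the last step left them, time stands still between calls to the robot, and variables do not carry over. Pictures are saved under pics/ and viewed, at most 10 in all, crops included, and the job is handed in when it is done.

Besides the shell and the picture viewer there is one more tool, called after ">>>" as name([rows], argument=value, ...), one row to a line, values as JSON. send_rows: Moves the arm, as the interface text tells. Its arguments: {"type":"object","properties":{"increments":{"type":"array"},"force":{"type":"number"}},"required":["increments"]}

```bash
ls; mkdir -p pics
cat > h.py <<'E'
import numpy as np, cv2
from scipy.spatial.transform import Rotation as Ro
from cell import arm
def save(name,fn):
    p=arm.camera_params(name); im=arm.get_image(name); cv2.imwrite('pics/'+fn,im[:,:,::-1]); return im,p
def ray(p,u,v):
    K=np.array(p["camera_matrix"]); d=np.array([(u-K[0,2])/K[0,0],(v-K[1,2])/K[1,1]])
    s=d.copy()
    for _ in range(30): s=d/(1+p["k1"]*(s@s))
    R=np.array(p["R"]);t=np.array(p["t"]); return -R.T@t, R.T@np.array([s[0],s[1],1])
def atz(p,u,v,z):
    o,d=ray(p,u,v); return o+d*(z-o[2])/d[2]
def proj(p,X):
    K=np.array(p["camera_matrix"]); c=np.array(p["R"])@np.array(X)+np.array(p["t"]); s=c[:2]/c[2]; s=s*(1+p["k1"]*(s@s))
    return K[0,0]*s[0]+K[0,2],K[1,1]*s[1]+K[1,2]
E
python3 - <<'E'
from h import *
import pickle
d={}
ims=[]
for n in("side","top"):
    im,p=save(n,n+'0.png'); d[n]=p; print(n,p)
pickle.dump(d,open('cams.pkl','wb'))
s=arm.observe(); print(s)
E
```

```text
pics
side {'camera_matrix': array([[465.52400636,   0.        , 254.96032948],
       [  0.        , 465.52400636, 198.56574512],
       [  0.        ,   0.        ,   1.        ]]), 'k1': -0.1485755424450811, 'R': array([[-0.83438341, -0.55108813, -0.01030527],
       [-0.37535157,  0.58179949, -0.72154041],
       [ 0.40362795, -0.59817325, -0.69229563]]), 't': array([0.43123163, 0.19414744, 1.03840721])}
top {'camera_matrix': array([[432.22282292,   0.        , 256.54379295],
       [  0.        , 432.22282292, 186.84380043],
       [  0.        ,   0.        ,   1.        ]]), 'k1': -0.10301155121111596, 'R': array([[ 0.02393457, -0.99967613,  0.00864676],
       [-0.98557069, -0.0250448 , -0.16740122],
       [ 0.16756356, -0.00451532, -0.98585093]]), 't': array([0.04472764, 0.51114534, 1.35316965])}
{'clock': 0.1, 'joints': array([ 0.99737709,  0.43510577,  0.02497098,  1.57401359, -0.01158532,
        1.13401618, -0.07511681]), 'dq': array([-0.00099506, -0.00442504,  0.00026937, -0.00026623, -0.00176591,
        0.00104195,  0.00102937]), 'joint_efforts': array([ 2.92940596e-03, -6.69121242e+01,  9.88103449e-01, -3.15144396e+01,
       -6.04467583e-02,  3.74961819e-02,  6.94469327e-05]), 'position': array([ 0.28324708, -0.55660699,  0.22605007]), 'ee_rot': array([-3.05368820e+00, -7.32322549e-01,  7.20995329e-04]), 'force': array([4.09605343e-01, 1.91111898e-04, 1.46012936e-01]), 'ft_torque': array([0.0181424 , 0.06283426, 0.07451781]), 'gripper_force': 0.0, 'width': 0.9994032551196832}
```

Run:
```python
import cv2
for n in("side","top"):
    cv2.imwrite(f'pics/{n}0b.png',cv2.resize(cv2.imread(f'pics/{n}0.png'),(800,600),interpolation=cv2.INTER_CUBIC))
```

```text
(no output)
```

View pics/top0b.png

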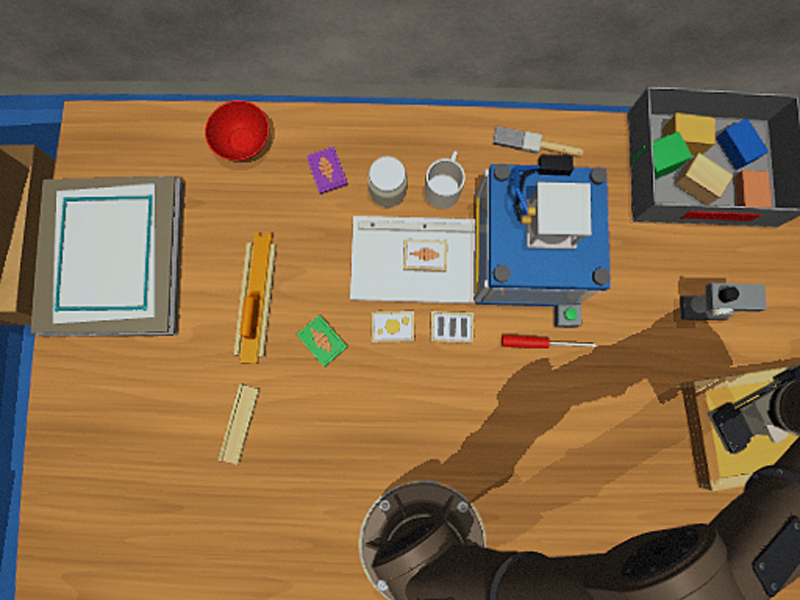

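View pics/side0b.png

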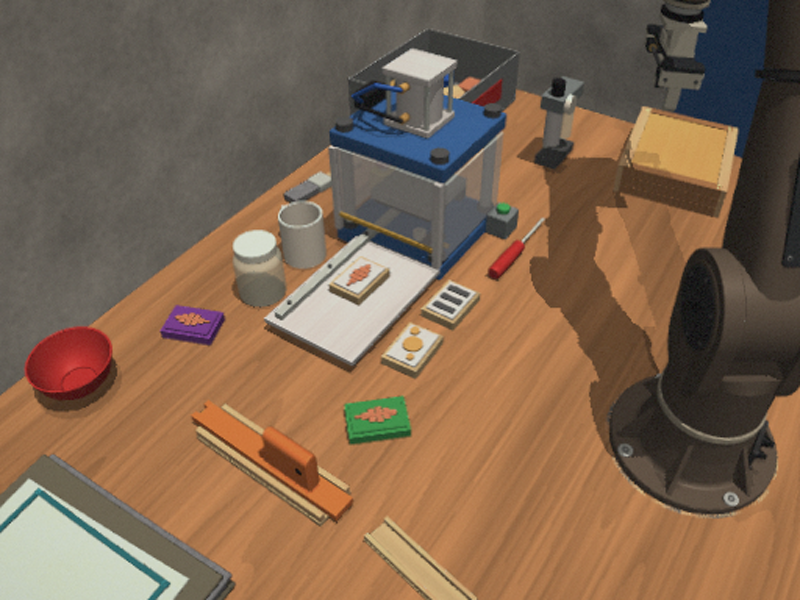

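Top view (800x600): the orange stick lies in the large rest at (255,300), tip up, with the smaller decoy rest at (238,425). The forme is on the white table at (425,254), and its decoys are green (322,340) and purple (327,170). The spares are at (392,326) and (452,326), the jar at (388,180), the mug at (445,182), the driver at (545,342), and the press at (542,235). I choose the plywood forme with the copper leaf on the table and the stick in the larger rest, and check both in one close crop.

Run:
```python
import cv2,pickle,numpy as np
im=cv2.imread('pics/top0.png')
cv2.imwrite('pics/crop1.png',cv2.resize(im[128:236,148:312],None,fx=4.8,fy=4.8,interpolation=cv2.INTER_CUBIC))
from h import *
p=pickle.load(open('cams.pkl','rb'))['top']
s=1/1.5625
for n,u,v,z in [('tabFL',352,217,.03),('tabNL',352,299,.03),('tabNR',474,302,.03),('formeC',425,254,.053),('sticktip',263,234,.022),('stickend',249,361,.022),('handle',251,315,.09)]:
    print(n,atz(p,u*s,v*s,z).round(4))
```

```text
tabFL [0.6712 0.1651 0.03  ]
tabNL [0.4946 0.1586 0.03  ]
tabNR [ 0.4947 -0.0958  0.03  ]
formeC [0.5892 0.0092 0.053 ]
sticktip [0.6315 0.3547 0.022 ]
stickend [0.3604 0.3682 0.022 ]
handle [0.4477 0.3548 0.09  ]
```

View pics/crop1.png

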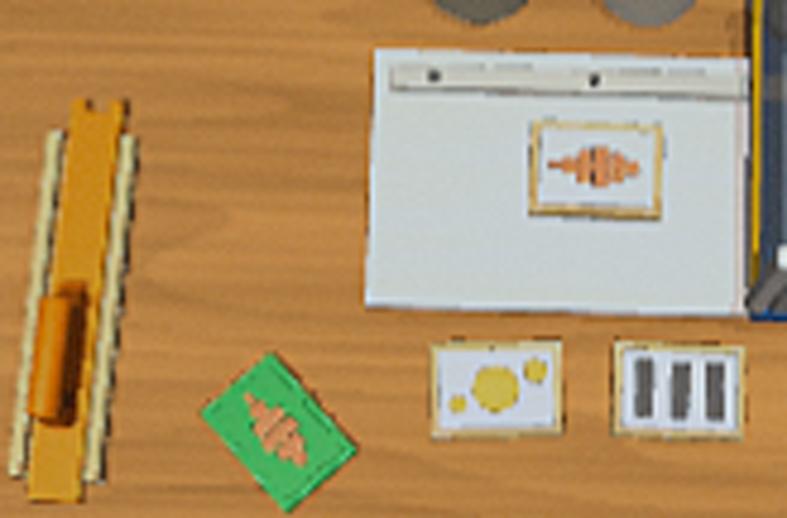

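The crop shows the forked stick with its prongs at (72..128,100) and its end at (28..82,500). The copper-leaf plywood forme is at (597,168), with the fence's near edge running (391,90)→(748,99). The choice is confirmed.

Run:
```python
from h import *
import pickle
p=pickle.load(open('cams.pkl','rb'))['top']
print('cam',-np.array(p['R']).T@p['t'])
q=lambda u,v,z: atz(p,u/4.8+148-.4,v/4.8+128-.4,z)
P={n:q(*a) for n,a in dict(FL=(376,50,.03),NL=(366,303,.03),NR=(742,314,.03),f1=(391,90,.03),f2=(748,99,.03),
 guardF=(753,40,.09),
 a=(531,122,.053),b=(663,126,.053),c=(660,216,.049),d=(530,213,.049),
 tipL=(72,100,.022),tipR=(128,101,.022),endL=(28,499,.022),endR=(82,501,.022),h1=(62,292,.091),h2=(47,418,.091),
 rTL=(56,132,.022),rTR=(130,137,.022),rBL=(14,475,.022),rBR=(96,480,.022),star=(497,388,.023),wave=(679,389,.023)).items()}
for n in P: print(n,P[n].round(4))
f=P['f2']-P['f1']; print('fence dir deg',np.degrees(np.arctan2(f[1],f[0])))
s=(P['tipL']+P['tipR']-P['endL']-P['endR'])/2; print('stick dir',np.degrees(np.arctan2(s[1],s[0])),np.linalg.norm(s))
fo=(P['b']-P['a']+P['c']-P['d'])/2;print('forme dir',np.degrees(np.arctan2(fo[1],fo[0])),np.linalg.norm(fo))
print('forme c',(P['a']+P['b']+P['c']+P['d'])/4)
tb=P['NR']-P['NL'];print('table edge dir',np.degrees(np.arctan2(tb[1],tb[0])))
r=(P['rTL']+P['rTR']-P['rBL']-P['rBR'])/2;print('rest dir',np.degrees(np.arctan2(r[1],r[0])),np.linalg.norm(r),(P['rTL']+P['rTR']+P['rBL']+P['rBR'])/4)
ti=(P['tipL']+P['tipR'])/2;en=(P['endL']+P['endR'])/2
e=(ti-en)/np.linalg.norm(ti-en); print('stick origin',ti-.19*e, en+.09*e)
pd=p
```

```text
cam [0.2759574  0.06362468 1.41920317]
FL [0.6743 0.1631 0.03  ]
NL [0.4966 0.1633 0.03  ]
NR [ 0.4955 -0.0919  0.03  ]
f1 [0.6459 0.1516 0.03  ]
f2 [ 0.6461 -0.0953  0.03  ]
guardF [ 0.6707 -0.0916  0.09  ]
a [0.6198 0.0546 0.053 ]
b [ 0.6194 -0.035   0.053 ]
c [ 0.558 -0.034  0.049]
d [0.5577 0.0538 0.049 ]
tipL [0.6356 0.3742 0.022 ]
tipR [0.6358 0.335  0.022 ]
endL [0.3581 0.3875 0.022 ]
endR [0.3579 0.3507 0.022 ]
h1 [0.489  0.3574 0.091 ]
h2 [0.4065 0.3623 0.091 ]
rTL [0.6125 0.384  0.022 ]
rTR [0.6101 0.332  0.022 ]
rBL [0.374 0.398 0.022]
rBR [0.3723 0.342  0.022 ]
star [0.4417 0.0731 0.023 ]
wave [ 0.444  -0.0503  0.023 ]
fence dir deg -89.96195962334988
stick dir -2.9928229738583645 0.2781005455130626
forme dir -90.06085399420134 0.08861521222102446
forme c [0.58874722 0.00985541 0.051     ]
table edge dir -90.24857645652565
rest dir -2.884476038638881 0.23845782263914692 [0.49223208 0.3640053  0.022     ]
stick origin [0.44597777 0.36451496 0.022     ] [0.44787463 0.36441578 0.022     ]
```

```bash
cat >> h.py <<'E'
def plan(tgt,yaw,N,s=None):
    """rows (tool-axis cm, turn about z) from measured pose to tgt with tool down, tool x at yaw"""
    s=s or arm.observe(); p=np.array(s['position']); R=Ro.from_rotvec(s['ee_rot'])
    G=Ro.from_euler('z',yaw)*Ro.from_euler('x',np.pi)
    rel=(R.inv()*G).as_rotvec(); d=(np.array(tgt)-p)/N; out=[]
    for i in range(N):
        out.append([list(np.round(100*R.inv().apply(d),2)),list(np.round(rel/N,4))]); R=R*Ro.from_rotvec(rel/N)
    return out
E
python3 - <<'E'
from h import *
print(arm.observe()['position'])
for r in plan([0.447,0.3625,0.19],np.radians(177),21): print(r)
E
```

```text
[ 0.28324708 -0.55660699  0.22605007]
[[np.float64(2.68), np.float64(-3.55), np.float64(0.18)], [np.float64(-0.0), np.float64(-0.0001), np.float64(-0.1247)]]
[[np.float64(3.1), np.float64(-3.19), np.float64(0.18)], [np.float64(-0.0), np.float64(-0.0001), np.float64(-0.1247)]]
[[np.float64(3.47), np.float64(-2.78), np.float64(0.18)], [np.float64(-0.0), np.float64(-0.0001), np.float64(-0.1247)]]
[[np.float64(3.79), np.float64(-2.32), np.float64(0.18)], [np.float64(-0.0), np.float64(-0.0001), np.float64(-0.1247)]]
[[np.float64(4.05), np.float64(-1.83), np.float64(0.17)], [np.float64(-0.0), np.float64(-0.0001), np.float64(-0.1247)]]
[[np.float64(4.25), np.float64(-1.31), np.float64(0.17)], [np.float64(-0.0), np.float64(-0.0001), np.float64(-0.1247)]]
[[np.float64(4.38), np.float64(-0.78), np.float64(0.17)], [np.float64(-0.0), np.float64(-0.0001), np.float64(-0.1247)]]
[[np.float64(4.44), np.float64(-0.23), np.float64(0.17)], [np.float64(-0.0), np.float64(-0.0001), np.float64(-0.1247)]]
[[np.float64(4.43), np.float64(0.33), np.float64(0.17)], [np.float64(-0.0), np.float64(-0.0001), np.flo
[... 739 characters left out ...]
t64(2.6), np.float64(3.61), np.float64(0.17)], [np.float64(-0.0), np.float64(-0.0001), np.float64(-0.1247)]]
[[np.float64(2.13), np.float64(3.9), np.float64(0.17)], [np.float64(-0.0), np.float64(-0.0001), np.float64(-0.1247)]]
[[np.float64(1.63), np.float64(4.14), np.float64(0.17)], [np.float64(-0.0), np.float64(-0.0001), np.float64(-0.1247)]]
[[np.float64(1.1), np.float64(4.31), np.float64(0.17)], [np.float64(-0.0), np.float64(-0.0001), np.float64(-0.1247)]]
[[np.float64(0.56), np.float64(4.41), np.float64(0.17)], [np.float64(-0.0), np.float64(-0.0001), np.float64(-0.1247)]]
[[np.float64(0.0), np.float64(4.45), np.float64(0.17)], [np.float64(-0.0), np.float64(-0.0001), np.float64(-0.1247)]]
```

>>> send_rows([
  [9.18, [2.7, -3.5, 0.2], [0, 0, -0.125]],
  [9.18, [3.1, -3.2, 0.2], [0, 0, -0.125]],
  [9.18, [3.5, -2.8, 0.2], [0, 0, -0.125]],
  [9.18, [3.8, -2.3, 0.2], [0, 0, -0.125]],
  [9.18, [4.0, -1.8, 0.2], [0, 0, -0.125]],
])

```text
clock: 0.6
position: [0.3228, -0.3368, 0.2164]
ee_rot: [-2.677, -1.643, 0.0]
force: [0.4, 0.3, 0.4]
width: 1.0
gripper_force: 0.0
```

>>> send_rows([
  [9.18, [4.2, -1.3, 0.2], [0, 0, -0.125]],
  [9.18, [4.4, -0.8, 0.2], [0, 0, -0.125]],
  [9.18, [4.4, -0.2, 0.2], [0, 0, -0.125]],
  [9.18, [4.4, 0.3, 0.2], [0, 0, -0.125]],
  [9.18, [4.4, 0.9, 0.2], [0, 0, -0.125]],
])

```text
clock: 1.1
position: [0.361, -0.1187, 0.2066]
ee_rot: [2.043, 2.386, -0.0]
force: [1.3, 0.5, -0.1]
width: 1.001
gripper_force: 0.0
```

>>> send_rows([
  [9.18, [4.2, 1.4, 0.2], [0, 0, -0.125]],
  [9.18, [4.0, 1.9, 0.2], [0, 0, -0.125]],
  [9.18, [3.7, 2.4, 0.2], [0, 0, -0.125]],
  [9.18, [3.4, 2.9, 0.2], [0, 0, -0.125]],
  [9.18, [3.0, 3.3, 0.2], [0, 0, -0.125]],
])

```text
clock: 1.6
position: [0.4, 0.0998, 0.1967]
ee_rot: [1.211, 2.898, -0.0]
force: [1.2, -0.1, 0.1]
width: 0.999
gripper_force: 0.0
```

>>> send_rows([
  [9.18, [2.6, 3.6, 0], [0, 0, -0.125]],
  [9.18, [2.1, 3.9, 0], [0, 0, -0.125]],
  [9.18, [1.6, 4.1, 0], [0, 0, -0.125]],
  [9.18, [1.1, 4.3, 0], [0, 0, -0.125]],
  [9.18, [0.6, 4.4, 0], [0, 0, -0.12]],
])

```text
clock: 2.1
position: [0.4379, 0.3179, 0.1963]
ee_rot: [-0.269, -3.13, 0.001]
force: [0.9, -0.7, 0.7]
width: 1.001
gripper_force: 0.0
```

Run:
```python
from h import *
s=arm.observe(); print(s['clock'],s['position'],s['dq'].round(2),s['joints'].round(2))
print(Ro.from_rotvec(s['ee_rot']).as_matrix().round(3))
print(plan([0.447,0.3625,0.17],np.radians(177),2))
```

```text
2.1 [0.43785203 0.31790454 0.1963348 ] [-0.74  0.58 -0.13 -0.72  0.45  0.39  0.34] [-0.11  0.46 -0.85  1.77  0.39  1.09  0.31]
[[-0.985  0.171 -0.   ]
 [ 0.171  0.985 -0.001]
 [ 0.    -0.001 -1.   ]]
[[[np.float64(-0.07), np.float64(2.28), np.float64(1.32)], [np.float64(-0.0003), np.float64(-0.0001), np.float64(-0.0596)]], [[np.float64(-0.21), np.float64(2.27), np.float64(1.32)], [np.float64(-0.0003), np.float64(-0.0001), np.float64(-0.0596)]]]
```

>>> send_rows([
  [9.18, [-0.1, 2.3, 1.3], [0, 0, -0.06]],
  [9.18, [-0.2, 2.3, 1.3], [0, 0, -0.06]],
  [9.18, [0, 0, 0], [0, 0, 0]],
])

```text
clock: 2.4
position: [0.4463, 0.3638, 0.1686]
ee_rot: [-0.081, -3.137, -0.0]
force: [0.2, 0.5, 0.1]
width: 1.0
gripper_force: 0.0
```

Run:
```python
from h import *
im,p=save('wrist','w1.png'); cv2.imwrite('pics/w1b.png',cv2.resize(im[:,:,::-1],(800,600)))
import pickle; pickle.dump(p,open('w1.pkl','wb'))
s=arm.observe(); print(s['clock'],s['position'],Ro.from_rotvec(s['ee_rot']).as_matrix().round(3)[:,0],s['force'])
print([np.round(proj(p,X),0) for X in ([.447,.3645,.091],[.6358,.355,.022],[.358,.369,.022])])
```

```text
2.45 [0.44642076 0.36236655 0.16936757] [-0.999  0.054  0.003] [-0.84220604 -0.39132766  0.57403346]
[array([253., 197.]), array([253., 322.]), array([253.,  90.])]
```

View pics/w1b.png

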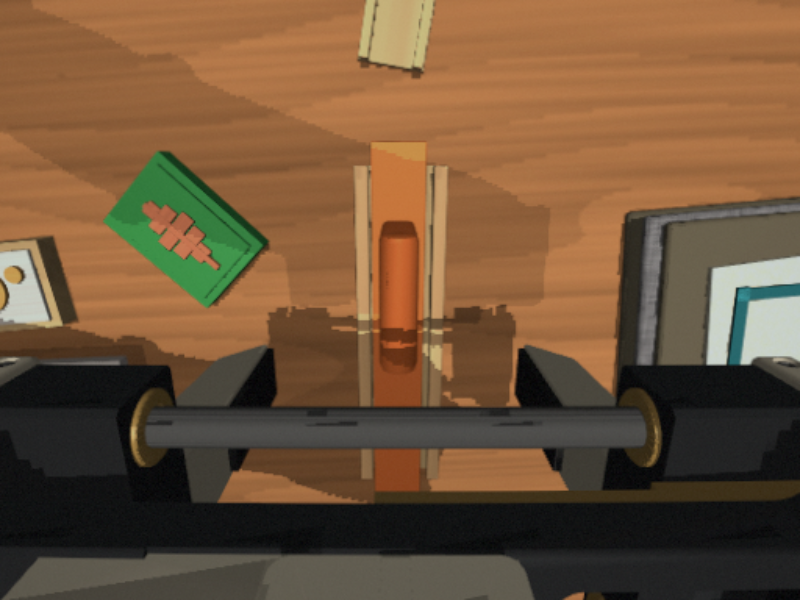

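Wrist view: the handle is vertical and centred at (398,296). The stick is parallel to the tool and laterally within 2 mm of the estimate, so I descend and grip.

>>> send_rows([
  [9.18, [0, 0.2, 4.2], [0, 0, 0]],
  [9.18, [0, 0, 4.2], [0, 0, 0]],
  [9.18, [0, 0, 3.3], [0, 0, 0]],
  [9.18, [0, 0, 1.0], [0, 0, 0]],
  [9.18, [0, 0, 0], [0, 0, 0]],
])

```text
clock: 2.95
position: [0.4472, 0.3623, 0.0432]
ee_rot: [-0.09, -3.139, 0.003]
force: [-0.4, -0.9, 1.0]
width: 1.002
gripper_force: 0.0
```

>>> send_rows([
  [2, [0, 0, 0], [0, 0, 0]],
  [1, [0, 0, 0], [0, 0, 0]],
  [1, [0, 0, 0], [0, 0, 0]],
  [1, [0, 0, 0], [0, 0, 0]],
  [1, [0, 0, 0], [0, 0, 0]],
], force=50)

```text
clock: 3.45
position: [0.4477, 0.3637, 0.0442]
ee_rot: [0.088, 3.14, 0.001]
force: [-0.4, 0.2, -0.4]
width: 0.613
gripper_force: 0.0
```

>>> send_rows([
  [1, [0, 0, 0], [0, 0, 0]],
  [1, [0, 0, 0], [0, 0, 0]],
  [1, [0, 0, -0.5], [0, 0, 0]],
  [1, [0, 0, 0], [0, 0, 0]],
])

```text
clock: 3.85
position: [0.4477, 0.364, 0.0493]
ee_rot: [0.088, 3.14, 0.001]
force: [0.1, 1.8, 1.1]
width: 0.261
gripper_force: 0.9
```

>>> send_rows([
  [1, [0, 0, 0], [0, 0, 0]],
  [1, [0, 0, 0], [0, 0, 0]],
  [1, [0, 0, 0], [0, 0, 0]],
])

```text
clock: 4.15
position: [0.4476, 0.364, 0.0491]
ee_rot: [0.088, 3.14, 0.001]
force: [-0.4, 1.1, 4.4]
width: 0.237
gripper_force: 50.0
```

>>> send_rows([
  [1, [0, 0, -1], [0, 0, 0]],
  [1, [0, 0, -2], [0, 0, 0]],
  [1, [0, 0, -2], [0, 0, 0]],
  [1, [0, 0, 0], [0, 0, 0]],
])

```text
clock: 4.55
position: [0.4481, 0.3643, 0.101]
ee_rot: [0.088, 3.138, 0.003]
force: [0.3, 0.5, -2.1]
width: 0.236
gripper_force: 50.0
```

Run:
```python
from h import *
s=arm.observe(); print(s)
for r in plan([0.53,0.30,0.115],np.radians(90),14): print([list(map(float,q)) for q in r])
```

```text
{'clock': 4.55, 'joints': array([-0.23750882,  0.62343907, -0.78956376,  1.78795454,  0.53393323,
        0.9543084 ,  0.26303753]), 'dq': array([-0.00846859,  0.02884996,  0.02771517,  0.03680399,  0.0288746 ,
       -0.0429198 , -0.02369084]), 'joint_efforts': array([  0.86662905, -66.29234791, -13.56049418, -24.72650528,
        -0.39266442,   0.92233714,   0.36407663]), 'position': array([0.44812751, 0.3643208 , 0.10101117]), 'ee_rot': array([8.79505396e-02, 3.13823987e+00, 2.61059591e-03]), 'force': array([ 0.25907536,  0.53128646, -2.07503532]), 'ft_torque': array([ 0.16218336, -0.12885981,  0.05072904]), 'gripper_force': 49.97448205947876, 'width': 0.2359595327732465}
[[-0.61, -0.43, -0.1], [0.0002, 0.0, 0.1082]]
[[-0.65, -0.36, -0.1], [0.0002, 0.0, 0.1082]]
[[-0.69, -0.28, -0.1], [0.0002, 0.0, 0.1082]]
[[-0.71, -0.21, -0.1], [0.0002, 0.0, 0.1082]]
[[-0.73, -0.13, -0.1], [0.0002, 0.0, 0.1082]]
[[-0.74, -0.05, -0.1], [0.0002, 0.0, 0.1082]]
[[-0.74, 0.03, -0.1], [0.0002, 0.0, 0.1082]]
[[-0.74, 0.11, -0.1], [0.0002, 0.0, 0.1082]]
[[-0.72, 0.19, -0.1], [0.0002, 0.0, 0.1082]]
[[-0.7, 0.26, -0.1], [0.0002, 0.0, 0.1082]]
[[-0.66, 0.34, -0.1], [0.0002, 0.0, 0.1082]]
[[-0.62, 0.41, -0.1], [0.0002, 0.0, 0.1082]]
[[-0.57, 0.47, -0.1], [0.0002, 0.0, 0.1082]]
[[-0.52, 0.53, -0.1], [0.0002, 0.0, 0.1082]]
```

>>> send_rows([
  [1, [-0.6, -0.4, 0], [0, 0, 0.108]],
  [1, [-0.7, -0.4, 0], [0, 0, 0.108]],
  [1, [-0.7, -0.3, 0], [0, 0, 0.108]],
  [1, [-0.7, -0.2, 0], [0, 0, 0.108]],
  [1, [-0.7, -0.1, 0], [0, 0, 0.108]],
], force=60)

```text
clock: 5.05
position: [0.4767, 0.3395, 0.0977]
ee_rot: [-0.929, -3.0, 0.003]
force: [0.3, 0.8, -2.5]
width: 0.238
gripper_force: 60.0
```

>>> send_rows([
  [1, [-0.7, 0, 0], [0, 0, 0.108]],
  [1, [-0.7, 0, 0], [0, 0, 0.108]],
  [1, [-0.7, 0.1, 0], [0, 0, 0.108]],
  [1, [-0.7, 0.2, 0], [0, 0, 0.108]],
  [1, [-0.7, 0.3, 0], [0, 0, 0.108]],
])

```text
clock: 5.55
position: [0.5052, 0.318, 0.0976]
ee_rot: [-1.696, -2.644, 0.003]
force: [-0.5, 0.1, -2.6]
width: 0.238
gripper_force: 60.0
```

>>> send_rows([
  [1, [-0.7, 0.3, 0], [0, 0, 0.108]],
  [1, [-0.6, 0.4, 0], [0, 0, 0.108]],
  [1, [-0.6, 0.5, 0], [0, 0, 0.108]],
  [1, [-0.5, 0.5, 0], [0, 0, 0.108]],
  [1, [0, 0, 0], [0, 0, 0]],
])

```text
clock: 6.05
position: [0.529, 0.2988, 0.0977]
ee_rot: [2.221, 2.22, -0.003]
force: [-0.5, 0.7, -1.4]
width: 0.233
gripper_force: 60.0
```

Run:
```python
from h import *
im,p=save('top','t2.png')
c=im[128:236,148:312,::-1]; cv2.imwrite('pics/t2b.png',cv2.resize(c,None,fx=4.8,fy=4.8,interpolation=cv2.INTER_CUBIC))
im,p2=save('side','s2.png')
s=arm.observe(); print(s['clock'],s['position'],s['force'],s['ft_torque']); M=Ro.from_rotvec(s['ee_rot']).as_matrix();print(M.round(4))
for r in plan([0.523,0.115,0.115],np.radians(90),5): print([list(map(float,q)) for q in r])
```

```text
6.15 [0.52809088 0.30008928 0.09801298] [-0.51164675  0.26870827 -1.81129632] [ 0.0708211  -0.06404331 -0.01866991]
[[-0.0059  1.     -0.0011]
 [ 1.      0.0059 -0.001 ]
 [-0.001  -0.0011 -1.    ]]
[[-3.7, -0.12, -0.34], [-0.0002, 0.0002, 0.0012]]
[[-3.7, -0.12, -0.34], [-0.0002, 0.0002, 0.0012]]
[[-3.7, -0.12, -0.34], [-0.0002, 0.0002, 0.0012]]
[[-3.7, -0.11, -0.34], [-0.0002, 0.0002, 0.0012]]
[[-3.7, -0.11, -0.34], [-0.0002, 0.0002, 0.0012]]
```

View pics/t2b.png

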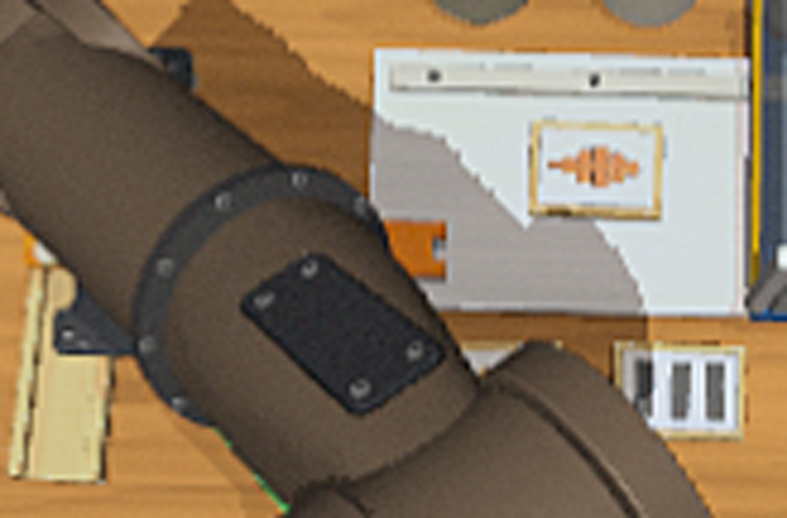

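The top crop shows the stick tip, squared to the feed, at (445,220..279) over the table. The forme is still unmoved at (597,168).

Run:
```python
from h import *
import pickle
p=pickle.load(open('cams.pkl','rb'))['top']
q=lambda u,v,z: atz(p,u/4.8+148-.4,v/4.8+128-.4,z)
print(q(445,220,.071),q(445,279,.071))
im=cv2.imread('pics/s2.png'); ps=pickle.load(open('cams.pkl','rb'))['side']
for n,X in dict(tip=[.528,.108,.071],tipb=[.528,.108,.057],rear=[.528,.39,.071]).items(): print(n,proj(ps,X))
c=im[150:290,120:330]; cv2.imwrite('pics/s2b.png',cv2.resize(c,None,fx=3.8,fy=3.8,interpolation=cv2.INTER_CUBIC))
```

```text
[0.54704755 0.11010722 0.071     ] [0.50739453 0.10890325 0.071     ]
tip (np.float64(226.51054093507236), np.float64(201.65999968583859))
tipb (np.float64(226.8098242472503), np.float64(205.7296414276425))
rear (np.float64(148.25496145801742), np.float64(279.97026208009385))
```

View pics/s2b.png

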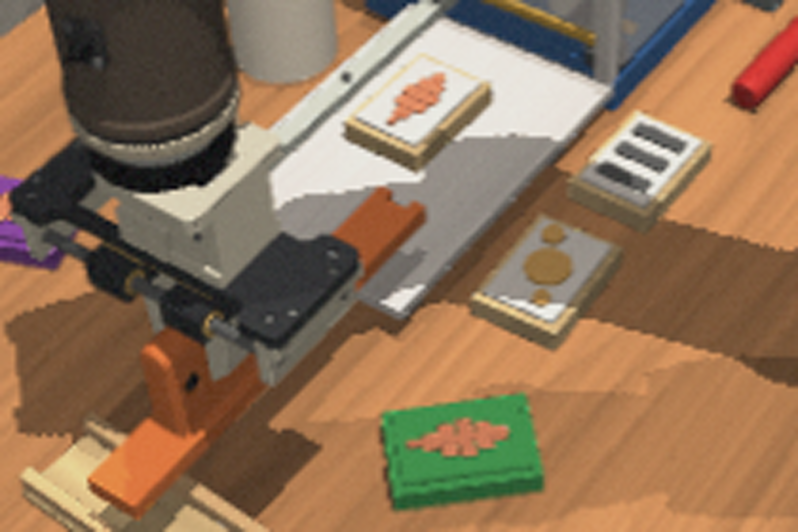

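Side crop: the stick is level in the gripper and the tip at (405,196) matches the prediction. Next I move alongside the forme and lower.

>>> send_rows([
  [1, [-3.7, -0.1, 0], [0, 0, 0]],
  [1, [-3.7, -0.1, 0], [0, 0, 0]],
  [1, [-3.7, -0.1, 0], [0, 0, 0]],
  [1, [-3.7, -0.1, 0], [0, 0, 0]],
  [1, [-3.7, -0.1, 0], [0, 0, 0]],
])

```text
clock: 6.65
position: [0.5235, 0.1144, 0.0985]
ee_rot: [-2.214, -2.229, 0.001]
force: [1.3, 0.1, -2.7]
width: 0.235
gripper_force: 60.0
```

>>> send_rows([
  [1, [0, 0, 1.2], [0, 0, 0]],
  [1, [0, 0, 1.0], [0, 0, 0]],
  [1, [0, 0, 0.2], [0, 0, 0]],
  [1, [0, 0, 0], [0, 0, 0]],
])

```text
clock: 7.05
position: [0.5236, 0.117, 0.0742]
ee_rot: [-2.214, -2.227, 0.001]
force: [0.8, 0.8, -2.0]
width: 0.237
gripper_force: 60.0
```

>>> send_rows([
  [1, [0, 0.5, 0], [0, 0, 0]],
  [1, [0, 0.5, 0], [0, 0, 0]],
  [1, [0, 0.5, 0], [0, 0, 0]],
  [1, [0, 0.5, 0], [0, 0, 0]],
  [1, [0, 0.5, 0], [0, 0, 0]],
])

```text
clock: 7.55
position: [0.5494, 0.1154, 0.0747]
ee_rot: [-2.218, -2.224, 0.001]
force: [-1.9, 0.0, -0.9]
width: 0.232
gripper_force: 60.0
```

>>> send_rows([
  [1, [0, 0.3, 0], [0, 0, 0]],
  [1, [0, 0.3, 0], [0, 0, 0]],
  [1, [0, 0.2, 0], [0, 0, 0]],
  [1, [0, 0.1, 0], [0, 0, 0]],
  [1, [0, 0.1, 0], [0, 0, 0]],
])

```text
clock: 8.05
position: [0.5592, 0.1155, 0.0747]
ee_rot: [-2.218, -2.225, 0.0]
force: [-1.5, 0.6, -1.6]
width: 0.235
gripper_force: 60.0
```

>>> send_rows([
  [1, [0, 0.1, 0], [0, 0, 0]],
  [1, [0, 0.1, 0], [0, 0, 0]],
  [1, [0, 0, 0], [0, 0, 0]],
])

```text
clock: 8.35
position: [0.5615, 0.1155, 0.0747]
ee_rot: [2.218, 2.224, 0.0]
force: [-0.4, 0.2, -1.5]
width: 0.235
gripper_force: 60.0
```

>>> send_rows([
  [1, [0, 0.1, 0], [0, 0, 0]],
  [1, [0, 0, 0], [0, 0, 0]],
])

```text
clock: 8.55
position: [0.5624, 0.1156, 0.0747]
ee_rot: [2.218, 2.225, 0.0]
force: [-1.0, 0.2, -2.3]
width: 0.234
gripper_force: 60.0
```

>>> send_rows([
  [1, [0, 0.1, 0], [0, 0, 0]],
  [1, [0, 0, 0], [0, 0, 0]],
])

```text
clock: 8.75
position: [0.5632, 0.1156, 0.0747]
ee_rot: [-2.218, -2.225, 0.0]
force: [-2.5, 0.6, -1.5]
width: 0.238
gripper_force: 60.0
```

>>> send_rows([
  [1, [0, 0.1, 0], [0, 0, 0]],
  [1, [0, 0, 0], [0, 0, 0]],
])

```text
clock: 8.95
position: [0.5638, 0.1158, 0.0746]
ee_rot: [-2.218, -2.224, 0.001]
force: [-4.8, 1.3, -0.3]
width: 0.234
gripper_force: 60.0
```

>>> send_rows([
  [1, [0, 0.1, 0], [0, 0, 0]],
  [1, [0, 0, 0], [0, 0, 0]],
])

```text
clock: 9.15
position: [0.564, 0.1159, 0.0745]
ee_rot: [-2.217, -2.224, 0.003]
force: [-6.0, 2.3, 0.8]
width: 0.235
gripper_force: 60.1
```

>>> send_rows([
  [1, [0, 0, 0], [0, 0, 0]],
  [1, [0, 0, 0], [0, 0, 0]],
  [1, [0, -0.4, 0], [0, 0, 0]],
  [1, [0, -0.7, 0], [0, 0, 0]],
  [1, [0, -0.5, 0], [0, 0, 0]],
])

```text
clock: 9.65
position: [0.5491, 0.1154, 0.0748]
ee_rot: [2.218, 2.224, 0.001]
force: [-0.8, 0.4, -2.0]
width: 0.237
gripper_force: 60.0
```

>>> send_rows([
  [1, [3.7, 0, 0], [0, 0, 0]],
  [1, [3.7, 0, 0], [0, 0, 0]],
  [1, [3.7, 0, 0], [0, 0, 0]],
  [1, [3.8, 0, 0], [0, 0, 0]],
  [1, [0, 0, 0], [0, 0, 0]],
])

```text
clock: 10.15
position: [0.5474, 0.2723, 0.0755]
ee_rot: [-2.207, -2.231, -0.008]
force: [0.3, 0.0, -2.3]
width: 0.235
gripper_force: 60.0
```

>>> send_rows([
  [1, [0, 1.2, 0], [0, 0, 0]],
  [1, [0, 2.5, 0], [0, 0, 0]],
  [1, [0, 2.5, 0], [0, 0, 0]],
  [1, [0, 0, 0], [0, 0, 0]],
])

```text
clock: 10.55
position: [0.6157, 0.2613, 0.0746]
ee_rot: [2.222, 2.217, 0.002]
force: [0.4, 0.1, -2.4]
width: 0.24
gripper_force: 60.0
```

Run:
```python
from h import *
im,p=save('top','t3.png')
c=im[128:236,148:312,::-1]; cv2.imwrite('pics/t3b.png',cv2.resize(c,None,fx=4.8,fy=4.8,interpolation=cv2.INTER_CUBIC))
s=arm.observe(); print(s['clock'],s['position'],s['force'],Ro.from_rotvec(s['ee_rot']).as_matrix().round(4)[:,0])
```

```text
10.6 [0.61339479 0.26193884 0.07430786] [-0.16962631  0.15986254 -2.16963586] [ 0.0011  1.     -0.0012]
```

View pics/t3b.png

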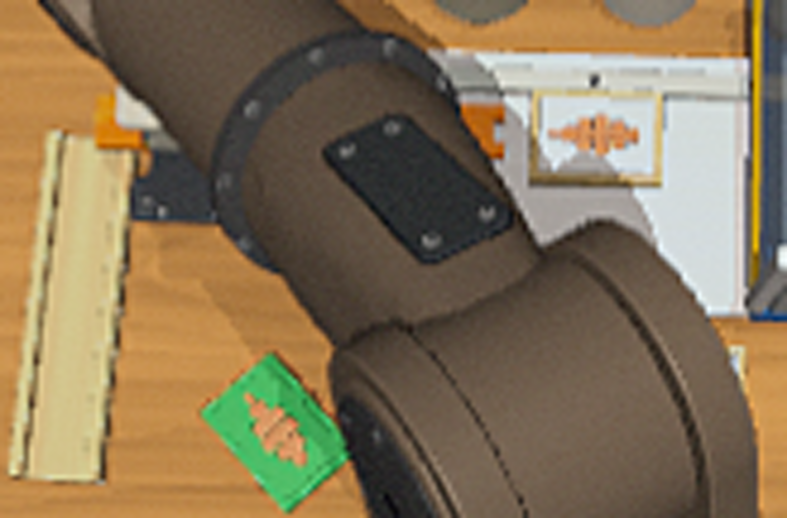

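The forme lies flush on the fence at (597,138), and the stick tip is behind it at (503,131). Now I feed.

>>> send_rows([
  [1, [-0.8, 0, 0], [0, 0, 0]],
  [1, [-0.4, 0, 0], [0, 0, 0]],
  [1, [-0.3, 0, 0], [0, 0, 0]],
  [1, [-0.3, 0, 0], [0, 0, 0]],
  [1, [-0.4, 0, 0], [0, 0, 0]],
])

```text
clock: 11.1
position: [0.6106, 0.2428, 0.0749]
ee_rot: [-2.218, -2.225, -0.001]
force: [-1.2, 1.3, -1.1]
width: 0.238
gripper_force: 60.0
```

>>> send_rows([
  [1, [-0.8, 0, 0], [0, 0, 0]],
  [1, [-0.8, 0, 0], [0, 0, 0]],
  [1, [-0.8, 0, 0], [0, 0, 0]],
  [1, [-0.8, 0, 0], [0, 0, 0]],
  [1, [-0.8, 0, 0], [0, 0, 0]],
])

```text
clock: 11.6
position: [0.611, 0.2019, 0.0747]
ee_rot: [2.218, 2.224, -0.0]
force: [-1.1, 2.3, -0.6]
width: 0.234
gripper_force: 60.0
```

>>> send_rows([
  [1, [-0.8, 0, 0], [0, 0, 0]],
  [1, [-0.8, 0, 0], [0, 0, 0]],
  [1, [-0.8, 0, 0], [0, 0, 0]],
  [1, [-0.8, 0, 0], [0, 0, 0]],
  [1, [-0.8, 0, 0], [0, 0, 0]],
])

```text
clock: 12.1
position: [0.611, 0.1621, 0.0747]
ee_rot: [-2.218, -2.225, 0.0]
force: [-1.3, 3.0, -0.2]
width: 0.235
gripper_force: 60.0
```

>>> send_rows([
  [1, [-0.7, 0, 0], [0, 0, 0]],
  [1, [-0.7, 0, 0], [0, 0, 0]],
  [1, [-0.5, 0, 0], [0, 0, 0]],
  [1, [-0.4, 0, 0], [0, 0, 0]],
  [1, [-0.4, 0, 0], [0, 0, 0]],
])

```text
clock: 12.6
position: [0.6111, 0.1356, 0.0747]
ee_rot: [-2.218, -2.225, -0.0]
force: [-1.3, 2.6, -1.4]
width: 0.232
gripper_force: 60.0
```

>>> send_rows([
  [1, [-0.3, 0, 0], [0, 0, 0]],
  [1, [-0.3, 0, 0], [0, 0, 0]],
  [1, [-0.3, 0, 0], [0, 0, 0]],
  [1, [-0.3, 0, 0], [0, 0, 0]],
  [1, [-0.3, 0, 0], [0, 0, 0]],
])

```text
clock: 13.1
position: [0.611, 0.1246, 0.0754]
ee_rot: [-2.214, -2.226, -0.006]
force: [-2.6, 10.4, 0.7]
width: 0.231
gripper_force: 60.0
```

>>> send_rows([
  [1, [-0.4, 0, 0], [0, 0, 0]],
  [1, [-0.4, 0, 0], [0, 0, 0]],
  [1, [-0.4, 0, 0], [0, 0, 0]],
  [1, [-0.4, 0, 0], [0, 0, 0]],
  [1, [-0.4, 0, 0], [0, 0, 0]],
])

```text
clock: 13.6
position: [0.6111, 0.1033, 0.0752]
ee_rot: [-2.215, -2.225, -0.004]
force: [-1.9, 8.5, 0.8]
width: 0.235
gripper_force: 60.0
```

>>> send_rows([
  [1, [-0.4, 0, 0], [0, 0, 0]],
  [1, [-0.4, 0, 0], [0, 0, 0]],
  [1, [-0.4, 0, 0], [0, 0, 0]],
  [1, [-0.4, 0, 0], [0, 0, 0]],
  [1, [-0.4, 0, 0], [0, 0, 0]],
])

```text
clock: 14.1
position: [0.6113, 0.0829, 0.0751]
ee_rot: [-2.215, -2.225, -0.003]
force: [-2.1, 7.4, -0.3]
width: 0.233
gripper_force: 60.0
```

>>> send_rows([
  [1, [-0.4, 0, 0], [0, 0, 0]],
  [1, [-0.4, 0, 0], [0, 0, 0]],
  [1, [-0.4, 0, 0], [0, 0, 0]],
  [1, [-0.3, 0, 0], [0, 0, 0]],
  [1, [-0.2, 0, 0], [0, 0, 0]],
])

```text
clock: 14.6
position: [0.6113, 0.0656, 0.075]
ee_rot: [-2.216, -2.225, -0.003]
force: [-1.1, 6.8, 0.8]
width: 0.236
gripper_force: 60.0
```

>>> send_rows([
  [1, [-0.1, 0, 0], [0, 0, 0]],
  [1, [-0.1, 0, 0], [0, 0, 0]],
  [1, [-0.1, 0, 0], [0, 0, 0]],
  [1, [-0.1, 0, 0], [0, 0, 0]],
  [1, [-0.1, 0, 0], [0, 0, 0]],
])

```text
clock: 15.1
position: [0.6113, 0.0609, 0.0751]
ee_rot: [-2.216, -2.225, -0.003]
force: [-1.7, 7.8, 0.4]
width: 0.237
gripper_force: 60.0
```

>>> send_rows([
  [1, [-0.1, 0, 0], [0, 0, 0]],
  [1, [-0.1, 0, 0], [0, 0, 0]],
  [1, [-0.1, 0, 0], [0, 0, 0]],
  [1, [-0.1, 0, 0], [0, 0, 0]],
])

```text
clock: 15.5
position: [0.6113, 0.0568, 0.075]
ee_rot: [-2.216, -2.225, -0.003]
force: [-1.2, 7.3, -0.1]
width: 0.238
gripper_force: 60.0
```

>>> send_rows([
  [1, [-0.1, 0, 0], [0, 0, 0]],
  [1, [-0.1, 0, 0], [0, 0, 0]],
  [1, [-0.1, 0, 0], [0, 0, 0]],
  [1, [-0.1, 0, 0], [0, 0, 0]],
])

```text
clock: 15.9
position: [0.6113, 0.0528, 0.0751]
ee_rot: [-2.216, -2.225, -0.003]
force: [-1.5, 7.7, 0.9]
width: 0.239
gripper_force: 60.0
```

>>> send_rows([
  [1, [-0.1, 0, 0], [0, 0, 0]],
  [1, [-0.1, 0, 0], [0, 0, 0]],
  [1, [-0.1, 0, 0], [0, 0, 0]],
  [1, [-0.1, 0, 0], [0, 0, 0]],
])

```text
clock: 16.3
position: [0.6113, 0.0488, 0.0751]
ee_rot: [-2.216, -2.225, -0.003]
force: [-2.2, 7.2, 0.7]
width: 0.231
gripper_force: 60.0
```

>>> send_rows([
  [1, [-0.1, 0, 0], [0, 0, 0]],
  [1, [-0.1, 0, 0], [0, 0, 0]],
  [1, [-0.1, 0, 0], [0, 0, 0]],
  [1, [-0.1, 0, 0], [0, 0, 0]],
])

```text
clock: 16.7
position: [0.6113, 0.045, 0.0751]
ee_rot: [-2.215, -2.225, -0.003]
force: [-2.0, 7.2, 2.0]
width: 0.238
gripper_force: 60.0
```

>>> send_rows([
  [1, [-0.1, 0, 0], [0, 0, 0]],
  [1, [-0.1, 0, 0], [0, 0, 0]],
  [1, [-0.1, 0, 0], [0, 0, 0]],
  [1, [-0.1, 0, 0], [0, 0, 0]],
])

```text
clock: 17.1
position: [0.6115, 0.0418, 0.0752]
ee_rot: [-2.215, -2.225, -0.005]
force: [-2.2, 11.9, 2.1]
width: 0.235
gripper_force: 60.1
```

>>> send_rows([
  [1, [0, 0, 0], [0, 0, 0]],
  [1, [0, 0, 0], [0, 0, 0]],
])

```text
clock: 17.3
position: [0.6114, 0.0419, 0.0752]
ee_rot: [-2.215, -2.225, -0.004]
force: [-1.5, 9.9, 1.6]
width: 0.238
gripper_force: 60.1
```

>>> send_rows([
  [1, [-0.1, 0, 0], [0, 0, 0]],
  [1, [0, 0, 0], [0, 0, 0]],
])

```text
clock: 17.5
position: [0.6114, 0.0418, 0.0754]
ee_rot: [-2.214, -2.226, -0.006]
force: [-2.4, 11.6, 2.4]
width: 0.228
gripper_force: 60.1
```

>>> send_rows([
  [1, [-0.1, 0, 0], [0, 0, 0]],
  [1, [-0.05, 0, 0], [0, 0, 0]],
  [1, [0, 0, 0], [0, 0, 0]],
  [1, [0, 0, 0], [0, 0, 0]],
  [1, [0, 0, 0], [0, 0, 0]],
])

```text
clock: 18.0
position: [0.6115, 0.0418, 0.0756]
ee_rot: [-2.212, -2.226, -0.008]
force: [-2.4, 15.3, 3.6]
width: 0.235
gripper_force: 60.1
```

>>> send_rows([
  [1, [0, 0, 0], [0, 0, 0]],
  [1, [0, 0, 0], [0, 0, 0]],
  [1, [0, 0, 0], [0, 0, 0]],
  [1, [0.3, 0, 0], [0, 0, 0]],
  [1, [0.6, 0, 0], [0, 0, 0]],
])

```text
clock: 18.5
position: [0.6114, 0.0448, 0.0746]
ee_rot: [2.218, 2.224, -0.001]
force: [1.4, -0.8, -2.8]
width: 0.233
gripper_force: 60.0
```

>>> send_rows([
  [1, [1.0, 0, 0], [0, 0, 0]],
  [1, [2.5, 0, 0], [0, 0, 0]],
  [1, [3.5, 0, 0], [0, 0, 0]],
  [1, [4, 0, 0], [0, 0, 0]],
  [1, [4, 0, 0], [0, 0, 0]],
])

```text
clock: 19.0
position: [0.6112, 0.1963, 0.0746]
ee_rot: [2.219, 2.223, -0.0]
force: [0.3, -0.1, -2.7]
width: 0.236
gripper_force: 60.0
```

>>> send_rows([
  [1, [4, 0, 0], [0, 0, 0]],
  [1, [4, 0, -0.8], [0, 0, 0]],
  [1, [2.5, 0, -0.8], [0, 0, 0]],
  [1, [0, 0, -0.8], [0, 0, 0]],
  [1, [0, 0, 0], [0, 0, 0]],
])

```text
clock: 19.5
position: [0.6111, 0.3011, 0.0995]
ee_rot: [2.216, 2.226, 0.002]
force: [1.5, -1.1, -2.1]
width: 0.239
gripper_force: 60.0
```

Run:
```python
from h import *
im,p=save('top','t4.png'); im2,_=save('side','s4.png')
c=im[128:236,148:312,::-1]; a=cv2.resize(c,None,fx=3.6,fy=3.6,interpolation=cv2.INTER_CUBIC)[:,:390]
b=cv2.resize(im2[100:230,190:330,::-1],(410,389),interpolation=cv2.INTER_CUBIC)
cv2.imwrite('pics/c4.png',np.hstack([a,b]))
s=arm.observe(); print(s['clock'],s['position'],s['force'],Ro.from_rotvec(s['ee_rot']).as_matrix().round(4)[:,0])
```

```text
19.6 [0.61119176 0.298412   0.09834797] [ 0.13566063 -0.85930712 -3.34513807] [-0.0014  1.     -0.0017]
```

View pics/c4.png

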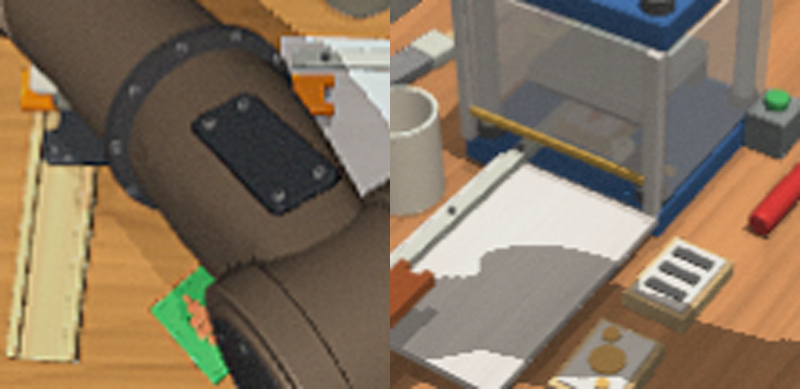

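Run:
```python
from h import *
import pickle
p=pickle.load(open('cams.pkl','rb'))['top']
a=cv2.imread('pics/t3.png').astype(float); b=cv2.imread('pics/top0.png').astype(float)
for v in (170,185,200,215,222):
    print(v,'empty B',a[v,146:182,0].astype(int))
s=b[...,2]-b[...,0]
for v in (152,160,180,222,228): print(v,'stick R-B',s[v,146:180].astype(int))
```

```text
170 empty B [ 77  75  77  70  72  74  73  69  71  77 118 152 128  40 110 134 132 138
 142 142 143 138 134 135 139 132 138 155 106  51  67  77  95  83  71  53]
185 empty B [ 81  82  78  74  79  79  78  72 101 145 124  63 114 136 134 137 142 144
 139 140 138 135 138 133 135 147 103  65  70  69  74  76  75  77  81  75]
200 empty B [ 76  80  78  77  72  70 106 157 135  88  97 143 134 132 139 141 142 142
 142 136 137 140 151 152 124 100  61  65  89  87  79  81  84  85  82  86]
215 empty B [ 75  70  73  64  83 130 154 152  77 139 133 134 137 141 140 140 139 142
 138 142 143 141 153 115  36  68  77  73  76  74  81  74  78  77  74  77]
222 empty B [ 76  78  79  88 132 145 135  68 145 134 132 140 138 138 140 138 142 138
 145 138 135 143 109  42  70  72  75  76  74  76  72  74  77  75  72  73]
152 stick R-B [111 113 113 109 114 111 109 111 108 111 109 106 108 109 111 107 126 173
 188 180 177 187 173 177 181 177 177 133  80 111 116 112 110 113]
160 stick R-B [114 115 114 113 115 113 119 117 112 117 116  85  68  64  45  96 170 176
 182 171 167 171 180 174 173 186 122  58  63  51  47 102 119 116]
180 stick R-B [117 119 120 120 118 119 114 120 106  77  67  54  60 110 177 168 165 169
 172 175 167 165 167 182  95  73  56  43  30 108 121 112 111 114]
222 stick R-B [118 118 116 112  78  70  64  52  96 176 169 160 157 158 164 156 161 161
 163 138  64  74  66  37  95 116 114 112 109 110 110 110 113 110]
228 stick R-B [109 113 110 110 115 113 109 119 157 165 157 166 159 153 163 154 156 156
 134  49  69  70  29  33 108 114 115 115 115 113 117 113 116 117]
```

Run:
```python
from h import *
for r in plan([0.4475,0.3655,0.098],np.radians(177),15): print([list(map(float,q)) for q in r])
```

```text
[[0.45, -1.09, 0.0], [-0.0001, 0.0001, -0.1011]]
[[0.56, -1.04, 0.0], [-0.0001, 0.0001, -0.1011]]
[[0.66, -0.98, 0.0], [-0.0001, 0.0001, -0.1011]]
[[0.75, -0.91, 0.0], [-0.0001, 0.0001, -0.1011]]
[[0.84, -0.83, 0.0], [-0.0001, 0.0001, -0.1011]]
[[0.92, -0.74, 0.0], [-0.0001, 0.0001, -0.1011]]
[[0.99, -0.64, 0.0], [-0.0001, 0.0001, -0.1011]]
[[1.05, -0.54, 0.0], [-0.0001, 0.0001, -0.1011]]
[[1.1, -0.43, 0.0], [-0.0001, 0.0001, -0.1011]]
[[1.14, -0.31, 0.0], [-0.0001, 0.0001, -0.1011]]
[[1.16, -0.2, 0.0], [-0.0001, 0.0001, -0.1011]]
[[1.18, -0.08, 0.0], [-0.0001, 0.0001, -0.1011]]
[[1.18, 0.04, 0.0], [-0.0001, 0.0001, -0.1011]]
[[1.17, 0.16, 0.0], [-0.0001, 0.0001, -0.1011]]
[[1.15, 0.28, 0.0], [-0.0001, 0.0001, -0.1011]]
```

>>> send_rows([
  [1, [0.5, -1.1, 0], [0, 0, -0.101]],
  [1, [0.6, -1.0, 0], [0, 0, -0.101]],
  [1, [0.7, -1.0, 0], [0, 0, -0.101]],
  [1, [0.8, -0.9, 0], [0, 0, -0.101]],
  [1, [0.8, -0.8, 0], [0, 0, -0.101]],
])

```text
clock: 20.1
position: [0.5563, 0.322, 0.098]
ee_rot: [1.589, 2.709, -0.003]
force: [-0.7, 1.0, -2.6]
width: 0.236
gripper_force: 60.0
```

>>> send_rows([
  [1, [0.9, -0.7, 0], [0, 0, -0.101]],
  [1, [1.0, -0.6, 0], [0, 0, -0.101]],
  [1, [1.0, -0.5, 0], [0, 0, -0.101]],
  [1, [1.1, -0.4, 0], [0, 0, -0.101]],
  [1, [1.1, -0.3, 0], [0, 0, -0.101]],
])

```text
clock: 20.6
position: [0.5039, 0.3446, 0.0981]
ee_rot: [0.862, 3.021, -0.003]
force: [-0.6, 0.1, -2.2]
width: 0.237
gripper_force: 60.0
```

>>> send_rows([
  [1, [1.2, -0.2, 0], [0, 0, -0.101]],
  [1, [1.2, -0.1, 0], [0, 0, -0.101]],
  [1, [1.2, 0, 0], [0, 0, -0.101]],
  [1, [1.2, 0.2, 0], [0, 0, -0.101]],
  [1, [1.1, 0.3, 0], [0, 0, -0.102]],
])

```text
clock: 21.1
position: [0.4488, 0.3675, 0.0981]
ee_rot: [0.079, 3.141, -0.003]
force: [0.4, -0.2, -2.4]
width: 0.237
gripper_force: 60.0
```

>>> send_rows([
  [1, [0, 0, 1.2], [0, 0, 0]],
  [1, [0, 0, 1.2], [0, 0, 0]],
  [1, [0, 0, 0.3], [0, 0, 0]],
  [1, [0, 0, 0], [0, 0, 0]],
  [1, [0, 0, 0], [0, 0, 0]],
])

```text
clock: 21.6
position: [0.4489, 0.3693, 0.0715]
ee_rot: [-0.084, -3.14, 0.0]
force: [1.1, 0.8, -2.4]
width: 0.24
gripper_force: 60.0
```

Run:
```python
from h import *
im,p=save('wrist','w5.png'); 
s=arm.observe(); x=Ro.from_rotvec(s['ee_rot']).as_matrix()[:,0]
print(s['clock'],s['position'],s['force'],np.degrees(np.arctan2(x[1],x[0])))
print(plan([0.4475,0.3655,0.0715],np.radians(177),1))
c=im[60:340,180:330,::-1]; side=cv2.imread('pics/s4.png')
ps=arm.camera_params('side')
X0,Y0=.646,-.148
for z in (.03,.053):
    P=np.array([proj(ps,[x,y,z]) for x,y in((X0,Y0),(X0,Y0-.09),(X0-.064,Y0-.09),(X0-.064,Y0))])
    big=cv2.resize(side,None,fx=4,fy=4,interpolation=cv2.INTER_CUBIC) if z==.03 else big
    cv2.polylines(big,[np.round(P*4).astype(int)],True,(0,255,0) if z==.03 else (0,0,255),1)
P=np.mean(P,0)*4; u,v=map(int,P)
b=big[v-230:v+220,max(0,u-200):u+200]
a=cv2.resize(c,None,fx=1.9*.84,fy=1.9*.84,interpolation=cv2.INTER_CUBIC)
a=cv2.resize(c,(241*1,450),interpolation=cv2.INTER_CUBIC)
cv2.imwrite('pics/c5.png',np.hstack([a,b])); print(a.shape,b.shape)
```

```text
21.65 [0.44887272 0.369507   0.0718533 ] [ 0.1213835  -0.94065985 -1.87258744] 176.96815882298662
[[[np.float64(0.12), np.float64(-0.41), np.float64(0.04)], [np.float64(0.0002), np.float64(0.0003), np.float64(-0.0006)]]]
(450, 241, 3) (450, 400, 3)
```

View pics/c5.png

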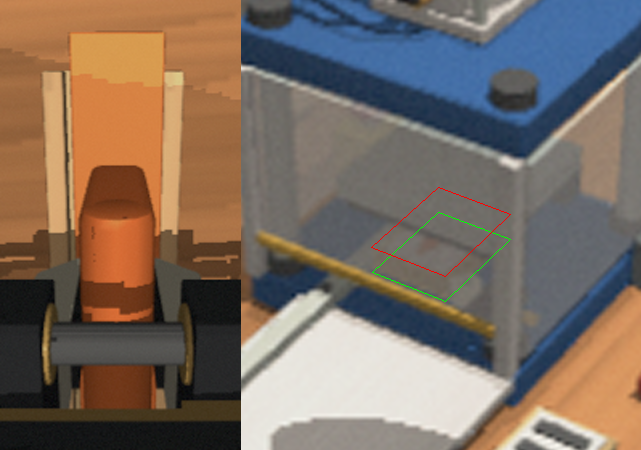

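Wrist crop: the blade is at columns 70–163 and the lips' outer edges at 43 and 184, so the stick sits about 1.3 mm too far towards +Y. The side overlay puts the forme about where expected behind the panel. I shift −1.3 mm and lower.

>>> send_rows([
  [1, [0, -0.15, 0], [0, 0, 0]],
  [1, [0, 0, 0.6], [0, 0, 0]],
  [1, [0, 0, 0.5], [0, 0, 0]],
  [1, [0, 0, 0.4], [0, 0, 0]],
  [1, [0, 0, 0], [0, 0, 0]],
])

```text
clock: 22.15
position: [0.4481, 0.3676, 0.0559]
ee_rot: [-0.081, -3.14, 0.001]
force: [-0.0, 0.6, -2.8]
width: 0.239
gripper_force: 60.0
```

>>> send_rows([
  [1, [0, 0, 0.3], [0, 0, 0]],
  [1, [0, 0, 0.2], [0, 0, 0]],
  [1, [0, 0, 0.1], [0, 0, 0]],
  [1, [0, 0, 0], [0, 0, 0]],
])

```text
clock: 22.55
position: [0.4483, 0.3679, 0.0506]
ee_rot: [-0.081, -3.14, 0.0]
force: [0.1, -0.1, -2.7]
width: 0.233
gripper_force: 60.0
```

Run:
```python
from h import *
a=cv2.imread('pics/s4.png').astype(float); ps=arm.camera_params('side')
u,v=proj(ps,[.614,-.193,.053]); print('pred',u,v)
m=a[...,2]-a[...,0]; y0,x0=int(v)-22,int(u)-22; w=m[y0:y0+44,x0:x0+44]
ys,xs=np.where(w>np.percentile(w,95)); print(np.percentile(w,[5,50,90,95,99])); print('top5% centroid',xs.mean()+x0,ys.mean()+y0,xs.std(),ys.std())
print(w[8:40:2,4:40:2].astype(int))
```

```text
pred 263.3718711101189 135.0227861418179
[-38.     9.    19.    35.25 103.  ]
top5% centroid 254.2164948453608 150.76288659793815 8.308766708046166 3.385150092992691
[[  8   8   9   9   8   7   9   9   7   8   7   8   8   8   9   7  10   8]
 [  9   8  11   9   9  10   8   7   9   8   8   8   9   8   7   7   8  10]
 [  9   8   8   8  10   9   7   8   9   8   8   8   7   7   8   9   8   9]
 [  8   7   9   9   8   9   9   9   8   9  10   8   8   9   8   8  10   9]
 [  9   7   8   9   9   7   7   6   8  10   8  10  10   8   7   8   8  10]
 [ -5   5   5   9   8   8   9   9  10   9  10   8   8  10   7   9   9  11]
 [ -7 -10  -2   7   6   7   8   7   9   9   8  10  10   9   8  10  10  11]
 [ -8   3   7  12  13   9   7   7   7   8   9  10  11   9   9   9   9  10]
 [  1   7  12  14  10  10   9  19  20   7   8   8   8   8   9   8   8   8]
 [  7  11  12  12  10  11  13  24  18  11  10   7   5   9   9   6  11  10]
 [  9  20  21  17  12  10  13  10  10   9  10  11  16  15   7   8   6   9]
 [  8  22  19  18  20  20  13  11   9   9   9  17  17  19  11  -6  10  10]
 [ 11  10  20  20  19  18  18  19  18  11  19  20  17  10  -8  -6   6   8]
 [103 111  30  -3  20  19  20  17  21  20  16  14  11  11  -1  -3   7  11]
 [ 28  68  85 121  78  -2   9  20  19  19  13  12  11  11   6   7   9  11]
 [-44 -33 -11  58  72 103 113  29  -4  21  13  11  12   9   6   7   9  10]]
```

>>> send_rows([
  [1, [0, 0, 0.1], [0, 0, 0]],
  [1, [0, 0, 0], [0, 0, 0]],
  [1, [0, 0, 0.1], [0, 0, 0]],
  [1, [0, 0, 0], [0, 0, 0]],
])

```text
clock: 22.95
position: [0.4485, 0.3681, 0.0491]
ee_rot: [0.081, 3.14, 0.0]
force: [-0.6, -0.9, 2.4]
width: 0.235
gripper_force: 60.0
```

>>> send_rows([
  [6, [0, 0, 0], [0, 0, 0]],
  [6, [0, 0, 0], [0, 0, 0]],
  [6, [0, 0, 0], [0, 0, 0]],
  [6, [0, 0, 0], [0, 0, 0]],
  [6, [0, 0, 0], [0, 0, 0]],
])

```text
clock: 23.45
position: [0.4484, 0.368, 0.0487]
ee_rot: [0.081, 3.141, -0.0]
force: [0.1, -0.1, -0.2]
width: 0.613
gripper_force: 0.0
```

>>> send_rows([
  [6, [0, 0, 0], [0, 0, 0]],
  [6, [0, 0, 0], [0, 0, 0]],
  [6, [0, 0, 0], [0, 0, 0]],
])

```text
clock: 23.75
position: [0.4484, 0.3679, 0.0487]
ee_rot: [-0.082, -3.14, 0.0]
force: [-0.1, -0.0, -1.5]
width: 0.655
gripper_force: 0.0
```

>>> send_rows([
  [6, [0, 0, -2], [0, 0, 0]],
  [6, [0, 0, -4], [0, 0, 0]],
  [6, [0, 0, -4], [0, 0, 0]],
  [6, [0, 0, -2], [0, 0, 0]],
  [6, [0, 0, 0], [0, 0, 0]],
])

```text
clock: 24.25
position: [0.4494, 0.3696, 0.172]
ee_rot: [0.082, 3.137, 0.006]
force: [0.3, 0.3, 0.3]
width: 0.651
gripper_force: 0.0
```

Run:
```python
from h import *
im,p=save('wrist','w6.png'); s=arm.observe(); print(s['clock'],s['position'],s['force'])
im2,_=save('side','s6.png')
a=cv2.resize(im[:,:,::-1],(440,330)); b=cv2.resize(im2[200:340,110:260,::-1],(354,330),interpolation=cv2.INTER_CUBIC)
cv2.imwrite('pics/c6.png',np.hstack([a,b]))
```

```text
24.3 [0.44896068 0.36850006 0.16996661] [-0.0175766  -0.32807267 -0.43792488]
```

View pics/c6.png

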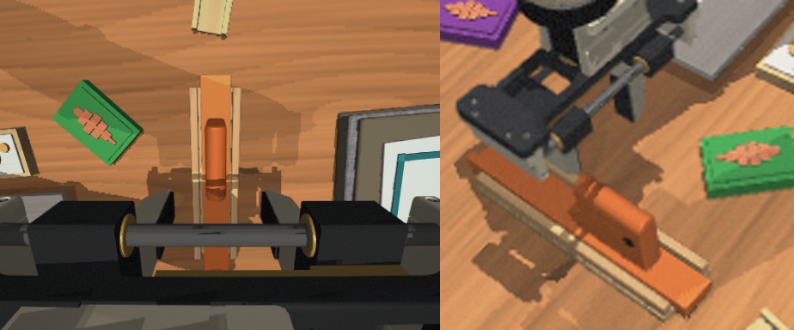

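The stick lies flat between the lips, with the blade at column 215 and lips at 195 and 236, and the hand is clear. I hand in.

```bash
python3 -c "
from cell import arm
print(arm.sign_off())"
```

```text
the job is handed in; nothing more can be done
None
```

I handed the job in at about 24 s, well inside 72 s, but got no verdict back: the forme was squared to the fence and fed until it stopped dead, with about 8 N estimated on the back stop. The stick lies flat in its rest with the hand clear; the switch pin and the forme's final fit inside the press are inferred from the push force, as the cameras could not show them clearly.

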